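# Unlock the pin dispenser and hold its shutter half open

### The arm

A 7-joint arm with a two-finger parallel gripper is mounted at the origin on the work surface; the furniture and walls round the work are solid. World frame = base frame: x ahead of the robot, y to its left, z up, the work surface at z = 0. Lengths are in m, angles in rad, forces in N, time in s.
With the tool pointing down it reaches from about 0.4 to 0.75 m from the base axis. Payload 19.5 kg.
Tool frame: the origin (TCP) lies midway between the tips of the shut fingers; the grasp point (between the pads) lies 19 mm behind it (bot.pinch_z is the distance from the TCP to the grasp point, in m); z points along the fingers, x is the direction in which the jaws open and shut, and the axes are right-handed (so a half turn about z gives the same grasp; the last joint's range is limited). The gripper opens to 85 mm and grips with 20 to 120 N. Pads are 22 mm wide; open, the fingers measure 114 mm over their backs; the gripper's body (76 mm by 85 mm) begins 54 mm behind the grasp point. The pads swing forward as they close: fully open they stand 13 mm farther back than shut.
Start: joints at [1.286, 0.707, -0.028, 1.485, 0.022, 0.951, -0.075], TCP at [0.138, -0.558, 0.201] pointing down, gripper open.
Joint ranges: [-2.71, 2.71], [-0.32, 2.16], [-1.57, 1.52], [0, 2.45], [-1.46, 4.6], [0, 2.02], [-2.83, 2.83]. Speed limits (rad/s): [1.89, 1.89, 2.57, 2.57, 3.01, 3.01, 3.01].

### API

Orientations are given as a unit quaternion [x, y, z, w].
In Python, from bench import status, imaging, order, finder, bot gives the robot as it stands. The module is installed in compiled form; this text tells all that it offers.
- The arm moves only by the tool play_rows, never from a script. Its argument "steps" is a list of rows, each a list of 7 numbers: the shift along the tool's x, y, z in m, then the turn, a rotation vector about the tool's x, y, z in degrees, then the finger opening in m, from 0 to 0.0854. A call has 1 to 10 rows; each row is the pose to reach, as a shift and turn from the pose commanded when the call began, along the tool's axes at that moment; what a row does not reach only later rows make up. A row lasts 1/10 s, in which the tool goes at most 50 mm and 8.59 degrees, less where a joint would pass 70% of its speed; a pose out of reach is approached as far as the arm can. A call with a gripper value outside its range is refused whole. The fingers move at their own pace and stop on an object; the grip force is fixed at half the most. Time passes only in rows, so rows that repeat a pose let the fingers close. It gives the time, the measured TCP pose, the force and the opening at its end, in the units of the state.
- status.read_state(): the state, without advancing time (a new reading comes with each control period).
- imaging.snapshot(name): name is "side" or "top" or "wrist"; returns a dict with "frame" (480x640x3 uint8, red, green, blue), "z_map" (480x640 float32, m along the optical axis (not along the pixel's ray), 0 where there is no reading), "fovy" (degrees; the focal length in pixels is half the picture's height over the tangent of half this angle, whatever the lens; pixels are square), "cx", "cy" (the principal point, pixels), "extrinsics" (4x4, takes a point from world to camera coordinates); the wrist camera has in their place "mount" (4x4, takes a point from camera to tool coordinates, whose origin is the TCP and whose axes are the tool frame's). Camera axes: x right, y down, z forward; pixel columns grow to the right and rows downward; lengths in m; the calibration is good to about 2 mm. A picture is of the moment at which its call begins: read the wrist's pose just before it.
- order.job_done(): hands the job in, once; it reports no verdict.
Trained networks look in a picture, given as the dict that the camera call returned (one of the last four; its "shot" number tells which), for a name from the list of things; names that differ only in an ending like _2 or _b are one class to them, and where a whole thing is asked for, a point or a joint stands for the part that bears it (a point fixed in the world has none). Each returns a list of dicts, best first, with "p" (0 to 1); they miss things now and then, are a little off and sometimes report something else, mostly with a low value. They report only what shows in the picture. A call takes as long as a camera call. They do not tell look-alikes from the thing itself.
- finder.spot_in(picture, label): "centre" ([row, column] in pixels, amid what is visible of it).
- finder.masks_of(picture, label): "mask" (480x640 bool, what is visible of it) and "centre" ([row, column] in pixels, amid what is visible of it).
- finder.landmark_of(picture, label): "centre" ([row, column] in pixels: a listed point, or the origin of a listed thing).
The state is a dict: "time_s": time; "qpos": joint angles; "qvel": joint speeds; "joint_torque": joint torques, N m; "position": TCP position; "ee_rot": TCP orientation; "force": force on the tool from outside, world axes, zero at the start; "ft_torque": the same for the moment, N m; "grip_width": finger opening in m.
Only numpy, scipy, OpenCV 4.12 (cv2) and the standard library are available. Lean on these libraries where they do the work, as an engineer would, in place of code of your own. Each camera call takes 0.05 s, during which the arm holds its last target. There are 200 camera calls.

### The job

The sprung shutter of the pin dispenser is locked by the stop cap snapped into the end of its track. Lever the stop cap off with the screwdriver (not with the fingers, and not by forcing the shutter against it) so that it drops onto the bench, and lay the screwdriver on the bench clear of the dispenser. Then slide the shutter by its tab against the spring to half of its travel, so that the first row of pins is open and the second stays covered, without ever opening it far past half, and let the program finish while the fingers are still holding it there by the tab, not let go; leave the lock cylinder, tape roll and oil bottle where they are.

Things in the scene. Friction and masses are not known exactly. Their poses are not given: they have to be found in the camera images.
- dispenser: Pin dispenser: grey housing fixed to the bench, x -45..45, y -82..75 mm, 48 high; origin under it on the bench. Local +y is where the shutter opens to, -x faces the robot. Top well: y -70..-20, x -28..28, divider at y -46 between first and second pin rows. Aluminium rails along y up to z 58. Track floor z 48, out to y 75.
- bridge (a point): Top centre of the aluminium bridge over the track, at dispenser (0, 63.5, 75) mm; it spans x -39..39, y 57..70, up to z 75. It carries the spring plunger (round dark knob, 12 mm, at y 66, top z 84) that holds the stop cap.
- shutter (a joint): Opening of the shutter along the dispenser's +y: 0 closed, 0.050 m fully open, half is 0.025. A spring shuts it: about 4 N at 0, 10 N at half, 16 N at full; released, it closes by itself. At half, its plate's rear edge is over the divider of the wells. With the stop cap seated it can move only about 3 mm.
- shutter_tab (a point): Centre of the top of the shutter's upright steel tab: 12 mm thick (local y), 36 wide (local x), from z 54 up to z 84 mm; moves with the shutter. Closed, it is at dispenser (0, -4, 84) mm.
- stop_cap: Dark steel T-shaped cap, 50 g. Head: plate 44 (x) x 8 (y 0..8) x 40 mm (z -6..34). Prong 20 wide, z 0..8, from the head to y -32, into the track under the bridge, where it blocks the shutter. Origin: under the prong at the head's inner face; seated, it is at dispenser (0, 87, 48) mm with parallel axes.
- pry_gap (a point): Middle of the gap between bridge (y 70) and seated cap's head (y 87), dispenser (0, 79, 63) mm: 17 mm wide in y, above the prong (top z 56), open above and at both x sides; the head's top is at z 82. A shank laid here along x and pushed to +y (about 6 N) overcomes the plunger; after about 25 to 40 mm the cap is free and falls.
- screwdriver: Screwdriver, 175 mm long, 60 g, lying on the bench with its tip roughly away from the robot. Origin: under its middle (axis 13 mm above). Its own -y points to the tip: handle 25 x 25 mm from y 2 to 88 mm, round shank of 6 mm diameter from y 2 to the tip at y = -88 mm.
- cylinder: Bystander: lock cylinder, 39 x 63 x 17 mm, origin under its centre. Leave alone.
- tape_roll: Bystander: roll of tape, 104 mm across, 25 mm high, origin under its centre. Leave alone. Beyond it, along the window at the robot's right, is a sill 80 mm high with a fixed carton on it round x 0.46, y -0.43 m, top at z 0.21 m: start towards the screwdriver on the robot's side of it.
- oiler: Bystander: oil bottle with spout, 46 mm across, 140 mm high, origin under its centre. Leave alone.
- parts_cabinet: Bystander: blue drawer cabinet with pale drawer fronts, fixed, 180 x 300 mm, 232 mm high, behind the work; origin under its middle, turned 45 degrees. Its upright edge nearest the robot stands at x 0.53, y -0.01 m, between screwdriver and dispenser: carry things past on the robot's side of it.
Not all that is in view belongs to the job. Leave any pink or purple look-alike of the stop_cap alone.

How it is judged:
On the way, in this order (a step that is already met when the one before it is completed fails the run):
1. the screwdriver pries the stop cap out of its seat, the shutter still shut (contact force between screwdriver and stop_cap above 0.5 N and y of stop_cap in the frame of dispenser above 0.09 m and value of joint shutter below 0.006 m).
2. the stop cap lies off the dispenser on the bench (height (world z) of stop_cap below 0.04 m and y of stop_cap in the frame of dispenser above 0.08 m and value of joint shutter below 0.006 m), for 0.2 s.
3. the screwdriver lies on the bench, let go, with the shutter still shut (height (world z) of screwdriver below 0.02 m and contact force between the fingers and screwdriver below 0.3 N and value of joint shutter below 0.006 m), for 0.1 s.
At the end, for the whole second after the job is handed in: The shutter is held still by the fingers on its tab at half travel (25 mm, 4 mm either way); the stop cap is off and lies on the bench; the screwdriver lies on the bench, untouched and clear of the dispenser (value of joint shutter between 0.021 and 0.029 m and velocity of joint shutter between -0.005 and 0.005 m/s and contact force between the fingers and dispenser above 3 N and contact force between screwdriver and dispenser below 0.3 N and contact force between stop_cap and dispenser below 2 N and contact force between the arm and screwdriver below 0.3 N and height (world z) of screwdriver below 0.02 m and linear speed of screwdriver below 0.02 m/s and height (world z) of stop_cap between -0.01 and 0.04 m); the arm keeps its last pose, push and grip.
It fails at once if the shutter is opened far past half (over 36 mm) (value of joint shutter above 0.036 m).
It fails at once if the fingers push or take the stop cap (contact force between the fingers and stop_cap above 2 N).
It fails at once if the shutter is forced against the seated stop cap (value of joint shutter above 0.008 m and height (world z) of stop_cap above 0.04 m).
It fails at once if a bystander is moved more than 30 mm (distance of any of cylinder, tape_roll, oiler from where it was at the start of the episode above 0.03 m).
It also fails if it takes over 64 s, if anything falls off the work surface, if the arm or the gripper's body presses on something with over 40 N, if the wrist force passes 120 N, or if a joint passes its speed limit or range.

## Working session

There is one attempt and no reset: what is moved stays moved. The work goes in short steps, Python scripts to look and compute and a tool call to move; the robot and the scene stay as the last step left them, time stands still between calls to the robot, and variables do not carry over. Pictures are saved under pics/ and viewed, about 8 in all and at most 12, crops included, and the job is handed in when it is done.

Besides the shell and the picture viewer there is one more tool, called after "Request:" by a JSON object that holds its "fn" and its "kwargs", one argument or row to a line. play_rows: Moves the arm, as the interface text tells. Its arguments: {"type":"object","properties":{"steps":{"type":"array"}},"required":["steps"]}

```bash
mkdir -p pics
cat > h.py <<'E'
import numpy as np, cv2
from scipy.spatial.transform import Rotation as R
from bench import status, imaging, order, finder, bot
def f(p): return 240/np.tan(np.radians(p["fovy"])/2)
def toW(p):
    if "extrinsics" in p: return np.linalg.inv(np.array(p["extrinsics"]))
    s=p["st"]; T=np.eye(4); T[:3,:3]=R.from_quat(s["ee_rot"]).as_matrix(); T[:3,3]=s["position"]
    return T@np.array(p["mount"])
def snap(n):
    s=status.read_state(); p=imaging.snapshot(n); p["st"]=s; return p
def cloud(p):
    z=p["z_map"]; v,u=np.mgrid[:480,:640]
    c=np.stack([(u-p["cx"])/f(p)*z,(v-p["cy"])/f(p)*z,z],-1)
    T=toW(p); w=c@T[:3,:3].T+T[:3,3]; w[z==0]=np.nan; return w
def save(p,name,crop=None,sc=1):
    im=p["frame"][:,:,::-1]
    if crop: r0,r1,c0,c1=crop; im=im[r0:r1,c0:c1]
    cv2.imwrite("pics/"+name,cv2.resize(im,None,fx=sc,fy=sc,interpolation=cv2.INTER_CUBIC))
def ray(p,rc,h):
    T=toW(p); d=T[:3,:3]@np.array([(rc[1]-p["cx"])/f(p),(rc[0]-p["cy"])/f(p),1]); o=T[:3,3]
    return o+d*(h-o[2])/d[2]
def st():
    s=status.read_state(); return s
E
python3 - <<'E'
from h import *
np.set_printoptions(precision=4,suppress=True)
for n in ("top","side"):
    p=snap(n); save(p,n+"0.png"); w=cloud(p)
    for l in ["dispenser","stop_cap","screwdriver","shutter_tab","bridge","pry_gap","cylinder","tape_roll","oiler"]:
        for r in finder.landmark_of(p,l)[:3]:
            a,b=[int(round(x)) for x in r["centre"]]
            print(n,l,round(r["p"],2),a,b,w[min(a,479),min(b,639)])
print(bot.pinch_z, st())
E
```

```text
top stop_cap 0.71 259 224 [0.4962 0.2716 0.0484]
top stop_cap 0.71 244 186 [0.5449 0.3794 0.0149]
top stop_cap 0.67 324 381 [ 0.3204 -0.1272  0.01  ]
top screwdriver 0.83 260 368 [ 0.4874 -0.1009  0.0134]
top shutter_tab 0.66 252 257 [0.5061 0.182  0.0822]
top bridge 0.96 251 232 [0.5109 0.2453 0.0806]
top pry_gap 0.89 250 227 [0.518  0.2624 0.0568]
top cylinder 0.78 304 293 [0.379  0.0992 0.0004]
top tape_roll 0.8 304 461 [ 0.3661 -0.338   0.0021]
top oiler 0.51 309 344 [ 0.3557 -0.0307  0.1086]
side dispenser 0.74 319 306 [0.4858 0.273  0.0842]
side stop_cap 0.87 388 255 [0.5458 0.3914 0.0152]
side stop_cap 0.77 325 293 [0.5098 0.276  0.0667]
side stop_cap 0.57 332 240 [0.6199 0.2667 0.014 ]
side screwdriver 0.54 240 346 [ 0.4892 -0.1019  0.0029]
side shutter_tab 0.63 289 307 [0.5087 0.1819 0.0761]
side shutter_tab 0.18 202 407 [ 0.3671 -0.2806  0.0226]
side bridge 0.94 312 299 [0.5056 0.25   0.0766]
side pry_gap 0.9 320 292 [0.5115 0.2757 0.0783]
side pry_gap 0.36 304 377 [0.3768 0.125  0.0178]
side cylinder 0.94 304 378 [0.3746 0.1267 0.0198]
side tape_roll 0.58 201 409 [ 0.3623 -0.281   0.0261]
side oiler 0.81 266 394 [ 0.3615 -0.0114  0.0166]
0.0187 {'time_s': 1.0, 'qpos': array([ 1.2863,  0.7065, -0.0276,  1.4846,  0.022 ,  0.9509, -0.0755]), 'qvel': array([ 0.0021,  0.0006, -0.0009,  0.0003, -0.0015,  0.0003,  0.0005]), 'joint_torque': array([  0.0039, -88.3015,   1.2356, -23.6386,   0.0171,   0.0018,
         0.    ]), 'position': array([ 0.1382, -0.5581,  0.2013]), 'ee_rot': array([ 0.7875, -0.6163, -0.    , -0.    ]), 'force': array([-0.2037,  0.1319,  0.1139]), 'ft_torque': array([ 0.0309,  0.0197, -0.0376]), 'grip_width': 0.0854428933891692}
```

```bash
python3 -c "
import cv2,numpy as np
cv2.imwrite('pics/both.png',cv2.resize(np.vstack([cv2.imread('pics/top0.png'),cv2.imread('pics/side0.png')]),(400,600)))"
```

```text
(no output)
```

View pics/top0.png

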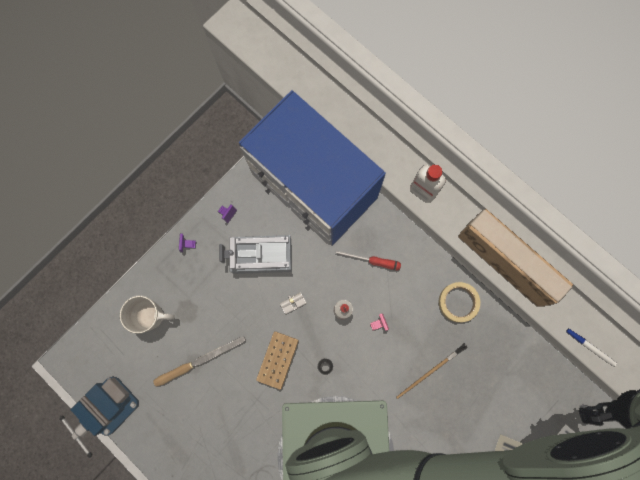

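View pics/side0.png

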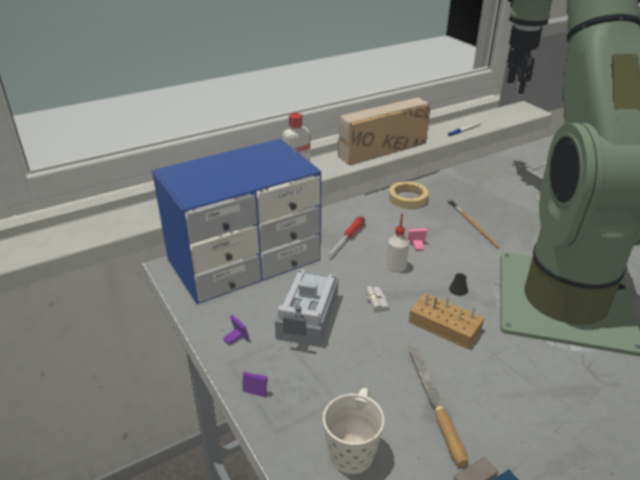

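The real cap is the dark plate on the dispenser's +y end, top (224,254). The look-alikes are purple at (187,243) and (227,212) and pink at (381,324). The screwdriver is the red handle at (383,263); the brush at (430,370) and the knife at (200,362) are not it. Next I'll measure the dispenser and the screwdriver.

```bash
cat > meas.py <<'E'
from h import *
np.set_printoptions(precision=4,suppress=True)
p=snap("top"); w=cloud(p)
def near(c,r,z0,z1):
    m=(np.hypot(w[...,0]-c[0],w[...,1]-c[1])<r)&(w[...,2]>z0)&(w[...,2]<z1); return m
m=near((.51,.19),.125,.035,.11)
P=w[m]; print("disp rect z>.035",cv2.minAreaRect((P[:,:2]*1000).astype(np.float32)), len(P))
for nm,c,r,z0 in (("bridge",(.51,.25),.045,.066),("tab",(.508,.182),.03,.07)):
    Q=w[near(c,r,z0,.1)]; print(nm,cv2.minAreaRect((Q[:,:2]*1000).astype(np.float32)),Q[:,2].max(),np.median(Q,0),len(Q))
for r in finder.masks_of(p,"screwdriver")[:2]:
    M=r["mask"]; Q=w[M]; ys,xs=np.nonzero(M); print("sd",r["p"],r["centre"],len(Q),np.nanmedian(Q,0))
    px=np.array([ray(p,(a,b),.013) for a,b in zip(ys,xs)])[:,:2]
    print(cv2.minAreaRect((px*1000).astype(np.float32)))
    v=cv2.fitLine((px*1000).astype(np.float32),cv2.DIST_L2,0,.01,.01).ravel(); print(v,np.degrees(np.arctan2(v[1],v[0])))
    t=(px*1000-v[2:])@v[:2]; print(v[2:]+t.min()*v[:2],v[2:]+t.max()*v[:2])
save(p,"crop1.png",(190,330,190,430),3)
E
python3 meas.py
```

```text
disp rect z>.035 ((508.8116149902344, 189.70547485351562), (91.87017059326172, 176.6223602294922), 0.7475319504737854) 2268
bridge ((507.6163024902344, 259.0554504394531), (76.68791198730469, 38.08668518066406), 0.19390568137168884) 0.089436997533894 [0.5072 0.2486 0.0769] 233
tab ((508.7793884277344, 178.70347595214844), (36.435890197753906, 11.692841529846191), 0.2065972089767456) 0.09141088059141134 [0.5079 0.1788 0.085 ] 79
sd 0.75 [261.3, 383.8] 310 [ 0.4787 -0.1411  0.0213]
((486.22637939453125, -105.04810333251953), (165.68524169921875, 24.429065704345703), 78.61669158935547)
[   0.2385    0.9711  480.8738 -134.8927] 76.2012
[ 468.3671 -185.8154] [507.9201 -24.7698]
```

View pics/crop1.png

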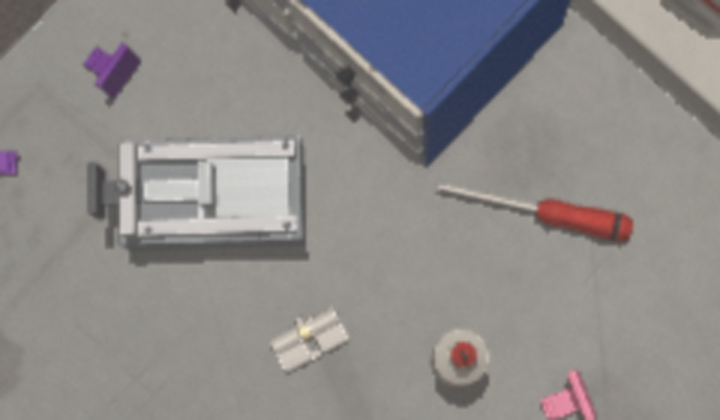

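The crop confirms both choices: the dark steel cap sits at the dispenser's end at crop (95,190), and the red screwdriver has its tip at (440,188) and handle end at (632,230). The dispenser origin is about (0.508, 0.183) with yaw about 0.4°. I'll move above the screwdriver.

Request:
{"fn": "play_rows", "kwargs": {
  "steps": [
    [-0.03,-0.04,-0.03,0,0,-6,0.085],
    [-0.06,-0.08,-0.04,0,0,-12,0.085],
    [-0.09,-0.12,-0.04,0,0,-18,0.085],
    [-0.12,-0.155,-0.04,0,0,-24,0.085],
    [-0.15,-0.195,-0.04,0,0,-30,0.085],
    [-0.18,-0.235,-0.04,0,0,-36,0.085],
    [-0.21,-0.275,-0.03,0,0,-42,0.085],
    [-0.24,-0.315,-0.03,0,0,-48,0.085],
    [-0.27,-0.35,-0.02,0,0,-54,0.085],
    [-0.3,-0.39,-0.01,0,0,-60,0.085]
  ]
}}

```text
time_s: 2.1
position: [0.4434, -0.1741, 0.212]
ee_rot: [0.99, -0.138, 0.0, 0.0]
force: [0.7, -0.8, -0.1]
grip_width: 0.085
```

```bash
cat >> h.py <<'E'
def go(x,y,z,yaw,s=None):
    "row (tool shift, turn deg) to world TCP x,y,z pointing down with tool-x yaw (deg)"
    s=s or st(); Rm=R.from_quat(s["ee_rot"]); d=Rm.inv().apply(np.array([x,y,z])-s["position"])
    c,q=np.cos(np.radians(yaw)),np.sin(np.radians(yaw))
    T=R.from_matrix(np.array([[c,q,0],[q,-c,0],[0,0,-1.]]))
    print("go",np.round(d,4),np.round((Rm.inv()*T).as_rotvec(degrees=True),2),"now",np.round(s["position"],4),"yaw",round(np.degrees(np.arctan2(Rm.as_matrix()[1,0],Rm.as_matrix()[0,0])),2),"t",s["time_s"],"F",np.round(s["force"],1),"grip",round(s["grip_width"],4))
E
python3 - <<'E'
from h import *
go(.4827,-.1235,.2,-12.3)
E
```

```text
go [ 0.024  -0.0594  0.012 ] [ 0.01 -0.04 -3.55] now [ 0.4434 -0.1741  0.212 ] yaw -15.85 t 2.1 F [ 0.7 -0.8 -0.1] grip 0.085
```

Request:
{"fn": "play_rows", "kwargs": {
  "steps": [
    [0.01,-0.03,0.006,0,0,-2,0.085],
    [0.024,-0.059,0.012,0,0,-3.6,0.085],
    [0.024,-0.059,0.012,0,0,-3.6,0.085]
  ]
}}

```text
time_s: 2.4
position: [0.4837, -0.1222, 0.1993]
ee_rot: [0.994, -0.106, 0.0, -0.001]
force: [-0.7, -0.7, 1.2]
grip_width: 0.0849
```

```bash
cat > sd.py <<'E'
from h import *
np.set_printoptions(precision=4,suppress=True)
p=snap("wrist"); w=cloud(p); save(p,"wr1.png")
for r in finder.masks_of(p,"screwdriver")[:1]:
    Q=w[r["mask"]]; Q=Q[np.isfinite(Q[:,0])]; print(r["p"],len(Q),np.median(Q,0),Q[:,2].max())
    print(cv2.minAreaRect((Q[Q[:,2]>.005][:,:2]*1000).astype(np.float32)))
    H=Q[Q[:,2]>.019]; v=cv2.fitLine((H[:,:2]*1000).astype(np.float32),cv2.DIST_HUBER,0,.01,.01).ravel()
    a=np.degrees(np.arctan2(v[1],v[0])); t=(H[:,:2]*1000-v[2:])@v[:2]; print("handle",a,v[2:]+t.min()*v[:2],v[2:]+t.max()*v[:2])
    print([np.round(x["centre"]) for x in finder.landmark_of(p,"screwdriver")[:1]])
go(.4827,-.1235,.2,-12.3)
E
python3 sd.py
```

```text
0.58 3236 [ 0.4842 -0.1307  0.0191] 0.02533890425881591
((491.5567932128906, -101.57391357421875), (173.4718475341797, 24.650901794433594), 74.94306945800781)
handle 75.2421 [ 469.1105 -184.9541] [ 490.1479 -105.0932]
[array([172., 323.])]
go [ 0.0005 -0.0031  0.    ] [ 0.02  0.02 -0.23] now [ 0.4815 -0.1264  0.2   ] yaw -12.53 t 2.55 F [ 0.1 -1.2 -0.1] grip 0.0851
```

View pics/wr1.png

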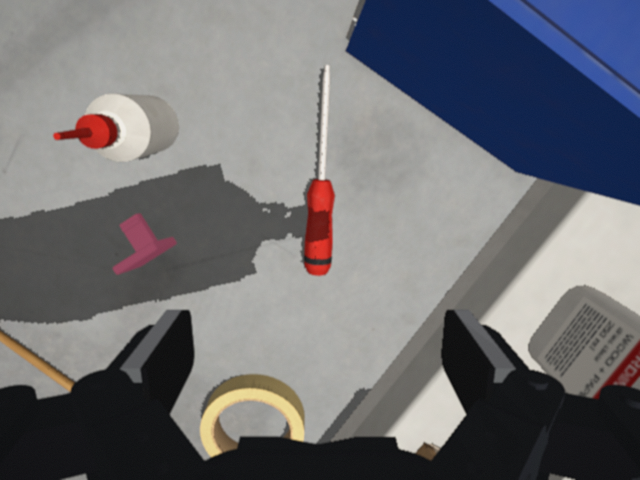

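The wrist view shows the shank tip at (326,67) and the handle from (320,180) to (318,273). The axis yaw is about 75°, and the points are consistent with a 175 mm length. Next I'll descend and grip.

Run:
```python
from h import *
go(.4859,-.1229,.004,-14.9)
```

```text
go [ 0.0036 -0.0045  0.196 ] [0.02 0.02 2.37] now [ 0.4815 -0.1264  0.2   ] yaw -12.53 t 2.55 F [ 0.1 -1.2 -0.1] grip 0.0851
```

Request:
{"fn": "play_rows", "kwargs": {
  "steps": [
    [0.002,-0.002,0.04,0,0,1,0.06],
    [0.003,-0.004,0.08,0,0,2.4,0.06],
    [0.003,-0.004,0.12,0,0,2.4,0.06],
    [0.003,-0.004,0.14,0,0,2.4,0.06],
    [0.003,-0.004,0.14,0,0,2.4,0.06],
    [0.003,-0.004,0.14,0,0,2.4,0.06]
  ]
}}

```text
time_s: 3.15
position: [0.4856, -0.1233, 0.0609]
ee_rot: [0.991, -0.13, 0.0, 0.0]
force: [0.9, -0.9, 2.0]
grip_width: 0.0596
```

```bash
python3 - <<'E'
from h import *
go(.4859,-.1229,.004,-14.9)
E
sed -i 's/wr1/wr2/;s/>.019/>.017/' sd.py; python3 sd.py
```

```text
go [ 0.0001 -0.0005  0.0569] [ 0.01 -0.02 -0.05] now [ 0.4856 -0.1233  0.0609] yaw -14.95 t 3.15 F [ 0.9 -0.9  2. ] grip 0.0596
0.86 8040 [ 0.4851 -0.1265  0.0188] 0.02491277894488278
((490.8761901855469, -101.17683410644531), (174.4061279296875, 24.271251678466797), 75.45379638671875)
handle 75.118484 [ 468.823  -185.5351] [ 490.51   -103.9236]
[array([204., 316.])]
go [-0.003   0.0013 -0.1386] [-0.   -0.12 -2.63] now [ 0.4862 -0.1231  0.0614] yaw -14.93 t 3.3 F [0.5 0.2 0. ] grip 0.0599
```

Consistent. Descend, grip and lift slightly.

Request:
{"fn": "play_rows", "kwargs": {
  "steps": [
    [0,0,0.03,0,0,0,0.06],
    [0,0,0.05,0,0,0,0.06],
    [0,0,0.057,0,0,0,0.06],
    [0,0,0.057,0,0,0,0.06],
    [0,0,0.057,0,0,0,0.03],
    [0,0,0.057,0,0,0,0.01],
    [0,0,0.057,0,0,0,0],
    [0,0,0.057,0,0,0,0],
    [0,0,0.057,0,0,0,0],
    [0,0,0.057,0,0,0,0]
  ]
}}

```text
time_s: 4.3
position: [0.4857, -0.1226, 0.0031]
ee_rot: [0.992, -0.13, 0.0, -0.0]
force: [-0.4, -0.3, -0.1]
grip_width: -0.0
```

The fingers closed fully, so I need to look.

```bash
sed -i 's/wr2/wr3/;s/>.017/>.019/' sd.py; python3 sd.py
python3 - <<'E'
from h import *
p=snap("top"); a=p["frame"][200:320,310:450]; q=cv2.resize(a,(560,480))
w=cv2.imread("pics/wr3.png"); cv2.imwrite("pics/c3.png",np.vstack([cv2.resize(w,(400,300)),cv2.resize(q[:,:,::-1],(400,300))]))
E
```

```text
0.79 6864 [ 0.4958 -0.0903  0.0139] 0.07824665998811037
((490.726318359375, -101.47189331054688), (172.97430419921875, 23.385967254638672), 76.2481460571289)
handle 75.14049 [ 468.6825 -185.0548] [ 490.1355 -104.1983]
[array([232., 319.])]
go [-0.0026  0.0016 -0.197 ] [-0.01  0.   -2.59] now [ 0.4857 -0.1226  0.003 ] yaw -14.89 t 4.45 F [-0.4  0.1 -0.5] grip 0.0
```

View pics/c3.png

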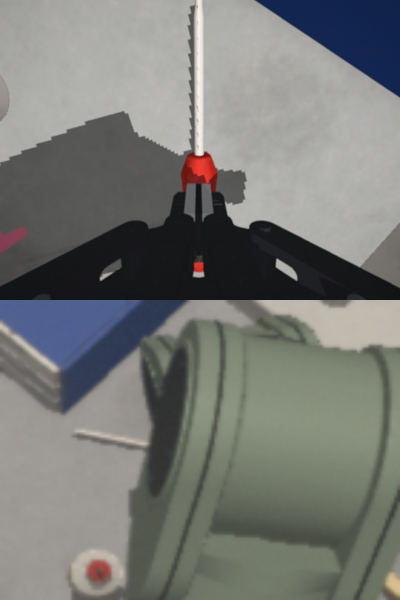

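The wrist view shows the fingers at the handle near (200,190) and nearly together, though the reported width is 0. A lift will show whether it is held.

Request:
{"fn": "play_rows", "kwargs": {
  "steps": [
    [0,0,-0.02,0,0,0,0],
    [0,0,-0.05,0,0,0,0],
    [0,0,-0.08,0,0,0,0],
    [0,0,-0.1,0,0,0,0],
    [0,0,-0.1,0,0,0,0]
  ]
}}

```text
time_s: 5.0
position: [0.4866, -0.1229, 0.1052]
ee_rot: [0.992, -0.13, 0.002, 0.0]
force: [-0.3, -0.5, -0.8]
grip_width: -0.0003
```

```bash
sed -i 's/wr3/wr4/' sd.py; python3 sd.py
python3 - <<'E'
from h import *
w=cv2.imread("pics/wr4.png")
p=snap("side"); a=cv2.resize(p["frame"][150:310,250:460,::-1],(560,426))
cv2.imwrite("pics/c4.png",np.vstack([cv2.resize(w,(400,300)),cv2.resize(a,(400,300))]))
E
```

```text
0.58 4732 [ 0.488  -0.1183  0.0173] 0.13851601032302335
((494.74041748046875, -91.30756378173828), (153.02931213378906, 24.167499542236328), 74.31781005859375)
handle 75.27152 [ 474.9082 -162.6079] [ 490.3287 -103.9473]
[array([191., 316.])]
go [-0.0024  0.0016 -0.0975] [-0.    0.04 -2.59] now [ 0.4854 -0.1226  0.1024] yaw -14.89 t 5.15 F [ 0.  -0.3  0.1] grip 0.0002
```

View pics/c4.png

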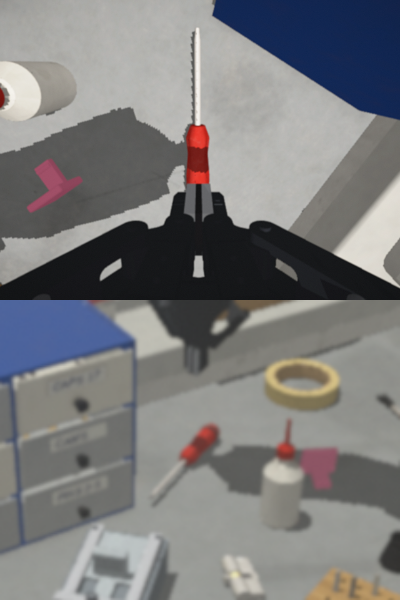

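The screwdriver is unmoved and was not gripped: it lies at lower (185,460), with the empty fingers above it. I'll check where the fingertips really are relative to the TCP.

Run:
```python
from h import *
np.set_printoptions(precision=4,suppress=True)
p=snap("wrist"); w=cloud(p); s=p["st"]
t=R.from_quat(s["ee_rot"]).inv().apply(w.reshape(-1,3)-s["position"]).reshape(w.shape)
for r in range(285,400,10): print(r,[tuple(np.round(t[r,c]*1000).tolist()) for c in (300,308,314,320,328,336)])
m=np.isfinite(t[...,2])&(np.abs(t[...,0])<.05)&(np.abs(t[...,1])<.03)&(t[...,2]<.03)
print("max tool z of finger pts",np.percentile(t[m][:,2],[50,95,99,100])*1000)
b=np.abs(w[...,2])<.03; print("bench z med",np.nanmedian(w[b][:,2]), "mount",np.array(p["mount"]))
```

```text
285 [(-13.0, 42.0, 102.0), (-7.0, 33.0, 80.0), (-3.0, 33.0, 80.0), (1.0, 33.0, 80.0), (6.0, 34.0, 82.0), (12.0, 35.0, 85.0)]
295 [(-7.0, -9.0, -33.0), (-4.0, -10.0, -34.0), (-2.0, -10.0, -35.0), (0.0, -10.0, -34.0), (3.0, -10.0, -34.0), (6.0, -10.0, -35.0)]
305 [(-6.0, -9.0, -42.0), (-4.0, -10.0, -43.0), (-2.0, -10.0, -42.0), (0.0, -10.0, -42.0), (3.0, -10.0, -42.0), (6.0, -10.0, -42.0)]
315 [(-6.0, -9.0, -49.0), (-4.0, -9.0, -49.0), (-2.0, -10.0, -50.0), (0.0, -9.0, -48.0), (3.0, -10.0, -50.0), (5.0, -10.0, -50.0)]
325 [(-6.0, -9.0, -56.0), (-3.0, -9.0, -56.0), (-2.0, -10.0, -57.0), (0.0, -10.0, -56.0), (2.0, -10.0, -57.0), (5.0, -9.0, -56.0)]
335 [(-6.0, -9.0, -62.0), (-3.0, -10.0, -63.0), (-2.0, -10.0, -62.0), (0.0, -10.0, -62.0), (2.0, -10.0, -63.0), (5.0, -10.0, -63.0)]
345 [(-5.0, -11.0, -70.0), (-3.0, -8.0, -66.0), (-2.0, -9.0, -66.0), (0.0, -9.0, -66.0), (2.0, -9.0, -67.0), (4.0, -10.0, -69.0)]
355 [(-5.0, -11.0, -75.0), (-3.0, -10.0, -73.0), (-2.0, -5.0, -66.0), (0.0, -6.0, -67.0), (2.0, -10.0, -74.0), (4.0, -11.0, -75.0)]
365 [(-5.0, -11.0, -79.0), (-3.0, -10.0, -78.0), (-2.0, -2.0, -66.0), (0.0, -3.0, -67.0), (2.0, -10.0, -79.0), (4.0, -10.0, -78.0)]
375 [(-5.0, -11.0, -84.0), (-3.0, -8.0, -79.0), (-2.0, 1.0, -66.0), (0.0, 1.0, -66.0), (2.0, -10.0, -82.0), (4.0, -10.0, -83.0)]
385 [(-5.0, -11.0, -87.0), (-3.0, -3.0, -76.0), (-2.0, 4.0, -66.0), (0.0, 4.0, -66.0), (2.0, -3.0, -76.0), (4.0, -10.0, -87.0)]
395 [(-4.0, -12.0, -93.0), (-3.0, 0.0, -76.0), (-2.0, 7.0, -66.0), (0.0, 7.0, -66.0), (2.0, -1.0, -77.0), (3.0, -14.0, -95.0)]
max tool z of finger pts [-97.883  -59.7462 -40.5361 -31.4893]
bench z med -0.0012580507964880805 mount [[ 1.      0.0004  0.0006 -0.0008]
 [-0.0006  0.9603  0.279  -0.0696]
 [-0.0005 -0.279   0.9603 -0.1712]
 [ 0.      0.      0.      1.    ]]
```

The real fingertips end about 30 mm short of the reported TCP, at tool z ≈ -31 mm. Meanwhile the bench reads z≈0, and there is no x or y offset. So the first grasp closed just above the handle. I'll correct for that offset from here on and descend further while watching the force.

Request:
{"fn": "play_rows", "kwargs": {
  "steps": [
    [0,0,0.03,0,0,0,0.06],
    [0,0,0.06,0,0,0,0.06],
    [0,0,0.08,0,0,0,0.06],
    [0,0,0.1,0,0,0,0.06],
    [0,0,0.115,0,0,0,0.06],
    [0,0,0.123,0,0,0,0.06],
    [0,0,0.126,0,0,0,0.06],
    [0,0,0.126,0,0,0,0.06]
  ]
}}

```text
time_s: 6.05
position: [0.4856, -0.1225, -0.0231]
ee_rot: [0.992, -0.13, -0.0, -0.0]
force: [-0.4, 0.3, 0.7]
grip_width: 0.0603
```

Request:
{"fn": "play_rows", "kwargs": {
  "steps": [
    [0,0,0,0,0,0,0.03],
    [0,0,0,0,0,0,0.01],
    [0,0,0,0,0,0,0],
    [0,0,0,0,0,0,0],
    [0,0,0,0,0,0,0],
    [0,0,0,0,0,0,0]
  ]
}}

```text
time_s: 6.65
position: [0.486, -0.1227, -0.0223]
ee_rot: [0.992, -0.13, 0.0, 0.0]
force: [-1.5, -0.3, 10.2]
grip_width: 0.0238
```

Gripped, with the opening at 23.8 mm. I'll lift and carry it on the robot's side of the cabinet.

Request:
{"fn": "play_rows", "kwargs": {
  "steps": [
    [0,0,-0.03,0,0,0,0],
    [0,0,-0.07,0,0,0,0],
    [0,0,-0.11,0,0,0,0],
    [-0.01,-0.01,-0.15,0,0,0,0],
    [-0.03,-0.03,-0.18,0,0,0,0],
    [-0.06,-0.05,-0.19,0,0,0,0],
    [-0.09,-0.075,-0.19,0,0,0,0],
    [-0.115,-0.097,-0.19,0,0,0,0],
    [-0.115,-0.097,-0.19,0,0,0,0]
  ]
}}

```text
time_s: 7.55
position: [0.3977, 0.0035, 0.1677]
ee_rot: [0.992, -0.127, -0.0, -0.0]
force: [1.1, -0.2, -0.3]
grip_width: 0.0234
```

Run:
```python
from h import *
go(.40,.25,.16,-15.4);go(.40,.262,.16,-89.6)
```

```text
go [-0.0601 -0.2391  0.0079] [-0.04  0.01  0.76] now [0.3977 0.0035 0.1677] yaw -14.64 t 7.55 F [ 1.1 -0.2 -0.3] grip 0.0234
go [-0.0632 -0.2507  0.0079] [-3.000e-02  3.000e-02  7.496e+01] now [0.3977 0.0035 0.1677] yaw -14.64 t 7.55 F [ 1.1 -0.2 -0.3] grip 0.0234
```

Request:
{"fn": "play_rows", "kwargs": {
  "steps": [
    [-0.008,-0.03,0,0,0,4,0],
    [-0.016,-0.065,0,0,0,10,0],
    [-0.025,-0.1,0,0,0,18,0],
    [-0.035,-0.135,0,0,0,26,0],
    [-0.043,-0.17,0,0,0,34,0],
    [-0.05,-0.2,0,0,0,42,0],
    [-0.057,-0.225,0.004,0,0,50,0],
    [-0.063,-0.25,0.008,0,0,58,0],
    [-0.063,-0.25,0.008,0,0,66,0],
    [-0.063,-0.25,0.008,0,0,74,0]
  ]
}}

```text
time_s: 8.55
position: [0.4028, 0.259, 0.1591]
ee_rot: [0.712, -0.702, -0.0, -0.0]
force: [0.1, -0.6, -0.9]
grip_width: 0.0241
```

Request:
{"fn": "play_rows", "kwargs": {
  "steps": [
    [0,0,0,0,0,1,0],
    [0,0,0,0,0,1,0],
    [0,0,0,0,0,1,0]
  ]
}}

```text
time_s: 8.85
position: [0.4029, 0.2583, 0.1592]
ee_rot: [0.709, -0.705, -0.0, -0.0]
force: [0.5, -0.5, -0.0]
grip_width: 0.0233
```

```bash
cat > g.py <<'E'
from h import *
np.set_printoptions(precision=4,suppress=True)
p=snap("wrist"); w=cloud(p); s=p["st"]; save(p,"g%d.png"%int(s["time_s"]*10))
# shank in hand: points in tool frame
t=R.from_quat(s["ee_rot"]).inv().apply(w.reshape(-1,3)-s["position"]).reshape(w.shape)
m=(np.abs(t[...,0])<.03)&(t[...,1]<-.028)&(t[...,1]>-.125)&(t[...,2]>-.06)&(t[...,2]<-.01)
for a in (-.03,-.05,-.07,-.09,-.105):
    k=m&(np.abs(t[...,1]-a)<.006); print(a,k.sum(),np.median(t[k],0) if k.any() else "")
k=m&np.isfinite(t[...,0]); print("tip y",t[k][:,1].min() if k.any() else "")
c=(np.abs(w[...,0]-.508)<.05)&(w[...,1]>.235)&(w[...,1]<.30)&(w[...,2]>.065)&(w[...,2]<.087)
Q=w[c]; print("hi pts y hist",np.histogram(Q[:,1],np.arange(.235,.3,.005)))
for l in ("bridge","pry_gap","shutter_tab"):
    for r in finder.landmark_of(p,l)[:1]:
        h={"bridge":.075,"pry_gap":.063,"shutter_tab":.084}[l]; print(l,r["p"],np.round(r["centre"]),ray(p,r["centre"],h))
go(.442,.2615,.12,-89.6,s)
E
python3 g.py; ls pics
```

```text
-0.03 419 [ 0.0013 -0.032  -0.0355]
-0.05 670 [ 0.0012 -0.0501 -0.0355]
-0.07 771 [ 0.0009 -0.0701 -0.0355]
-0.09 850 [ 0.0009 -0.0901 -0.0356]
-0.105 236 [ 0.0009 -0.1005 -0.0352]
tip y -0.10255306665034701
hi pts y hist (array([ 236, 1056, 1102,  447,    0,    0,  174,  819,  412,    0,    0,
          0]), array([0.235, 0.24 , 0.245, 0.25 , 0.255, 0.26 , 0.265, 0.27 , 0.275,
       0.28 , 0.285, 0.29 , 0.295]))
bridge 0.93 [ 47. 342.] [0.51   0.2442 0.075 ]
shutter_tab 0.94 [ 50. 467.] [0.5078 0.1774 0.084 ]
go [-0.003  -0.0391  0.0392] [ 0.    0.02 -0.12] now [0.4029 0.2583 0.1592] yaw -89.72 t 8.85 F [ 0.5 -0.5 -0. ] grip 0.0233
both.png
c3.png
c4.png
crop1.png
g88.png
side0.png
top0.png
wr1.png
wr2.png
wr3.png
wr4.png
```

Request:
{"fn": "play_rows", "kwargs": {
  "steps": [
    [-0.003,-0.02,0.02,0,0,0,0],
    [-0.003,-0.039,0.04,0,0,0,0],
    [-0.003,-0.039,0.06,0,0,0,0],
    [-0.003,-0.039,0.065,0,0,0,0],
    [-0.003,-0.039,0.065,0,0,0,0],
    [-0.003,-0.039,0.065,0,0,0,0]
  ]
}}

```text
time_s: 9.65
position: [0.4419, 0.2618, 0.0949]
ee_rot: [0.708, -0.706, 0.0, -0.0]
force: [-0.5, -0.2, 0.3]
grip_width: 0.0237
```

```bash
python3 g.py; ls pics|grep g
```

```text
-0.03 423 [ 0.0009 -0.0321 -0.0355]
-0.05 672 [ 0.0011 -0.0502 -0.0355]
-0.07 776 [ 0.0009 -0.0701 -0.0355]
-0.09 852 [ 0.0009 -0.0901 -0.0356]
-0.105 235 [ 0.0009 -0.1005 -0.0354]
tip y -0.10250049604617621
hi pts y hist (array([ 405, 2078, 2138, 1005,    0,    0,  274, 1274,  636,    0,    0,
          0]), array([0.235, 0.24 , 0.245, 0.25 , 0.255, 0.26 , 0.265, 0.27 , 0.275,
       0.28 , 0.285, 0.29 , 0.295]))
bridge 0.95 [120. 354.] [0.5106 0.2452 0.075 ]
pry_gap 0.29 [122. 300.] [0.5094 0.2692 0.063 ]
shutter_tab 0.63 [122. 518.] [0.5099 0.1778 0.084 ]
go [ 0.0003 -0.0001 -0.0251] [-0.04  0.04 -0.26] now [0.4419 0.2618 0.0949] yaw -89.86 t 9.65 F [-0.5 -0.2  0.3] grip 0.0237
both.png
c3.png
c4.png
crop1.png
g88.png
g96.png
side0.png
top0.png
wr1.png
wr2.png
wr3.png
wr4.png
```

Request:
{"fn": "play_rows", "kwargs": {
  "steps": [
    [0,0,0.015,0,0,0,0],
    [0,0,0.03,0,0,0,0],
    [0,0,0.045,0,0,0,0],
    [0,0,0.055,0,0,0,0],
    [0,0,0.062,0,0,0,0],
    [0,0,0.064,0,0,0,0],
    [0,0,0.064,0,0,0,0]
  ]
}}

```text
time_s: 10.55
position: [0.4419, 0.2616, 0.0302]
ee_rot: [0.708, -0.706, -0.0, -0.0]
force: [0.2, -0.0, 0.4]
grip_width: 0.0236
```

```bash
python3 g.py; python3 -c "
from h import *
p=snap('side'); a=cv2.resize(p['frame'][250:370,240:400,::-1],(533,400)); g=sorted(__import__('glob').glob('pics/g*.png'),key=lambda x:int(x[6:-4]))[-1]
cv2.imwrite('pics/c5.png',np.hstack([cv2.resize(cv2.imread(g)[:420,100:520],(400,400)),a[:,100:500]]))"
```

```text
-0.03 1905 [ 0.0123 -0.0324 -0.0364]
-0.05 4418 [ 0.0088 -0.0505 -0.043 ]
-0.07 6113 [ 0.0052 -0.0701 -0.0435]
-0.09 5057 [ 0.0102 -0.0892 -0.0427]
-0.105 1259 [ 0.0097 -0.1009 -0.027 ]
tip y -0.10697061107422025
hi pts y hist (array([ 792, 4162, 4361, 2288, 1574, 2864,  889, 2985, 1426,    0,    0,
          0]), array([0.235, 0.24 , 0.245, 0.25 , 0.255, 0.26 , 0.265, 0.27 , 0.275,
       0.28 , 0.285, 0.29 , 0.295]))
bridge 0.6 [123. 372.] [0.5101 0.245  0.075 ]
shutter_tab 0.76 [125. 623.] [0.5098 0.179  0.084 ]
go [ 0.0001 -0.0001 -0.0898] [-0.01  0.01 -0.29] now [0.4419 0.2616 0.0302] yaw -89.89 t 10.55 F [ 0.2 -0.   0.4] grip 0.0236
```

View pics/c5.png

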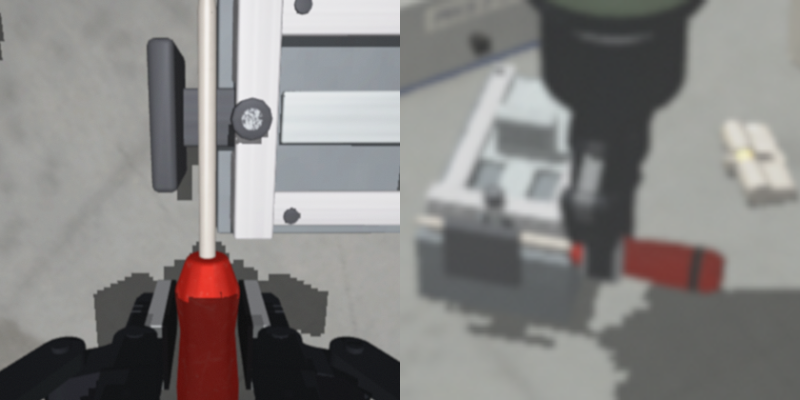

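The shank lies in the gap: left image, shank at x≈207 between the cap head at 165 and the bridge at 250. I'll push +y, which is tool −x.

Request:
{"fn": "play_rows", "kwargs": {
  "steps": [
    [-0.004,0,0,0,0,0,0],
    [-0.008,0,0,0,0,0,0],
    [-0.012,0,0,0,0,0,0],
    [-0.016,0,0,0,0,0,0],
    [-0.02,0,0,0,0,0,0],
    [-0.024,0,0,0,0,0,0],
    [-0.028,0,0,0,0,0,0],
    [-0.032,0,0,0,0,0,0],
    [-0.036,0,0,0,0,0,0],
    [-0.04,0,0,0,0,0,0]
  ]
}}

```text
time_s: 11.8
position: [0.4417, 0.3019, 0.03]
ee_rot: [0.708, -0.706, -0.0, -0.0]
force: [0.6, -0.2, -2.2]
grip_width: 0.0235
```

```bash
python3 g.py|tail -2
cat > cap.py <<'E'
from h import *
np.set_printoptions(precision=4,suppress=True)
for n in ("side","top","wrist"):
    p=snap(n); w=cloud(p)
    for r in finder.masks_of(p,"stop_cap")[:4]:
        Q=w[r["mask"]]; c=p["frame"][r["mask"]].mean(0); print(n,round(r["p"],2),np.round(r["centre"]),c.round(),np.nanmedian(Q,0),"zmax",np.nanpercentile(Q[:,2],95))
E
python3 cap.py
```

```text
pry_gap 0.74 [123. 442.] [0.5099 0.2619 0.063 ]
go [ 0.0404 -0.0002 -0.09  ] [ 0.    0.01 -0.29] now [0.4417 0.3019 0.03  ] yaw -89.89 t 11.8 F [ 0.6 -0.2 -2.2] grip 0.0235
side 0.94 [331. 235.] [123.  83. 150.] [0.6268 0.2726 0.0151] zmax 0.04247663201628017
side 0.71 [350. 294.] [ 96.  98. 100.] [0.5062 0.2869 0.0107] zmax 0.03618766454692511
side 0.7 [192. 413.] [167. 151. 113.] [ 0.3694 -0.3173  0.0215] zmax 0.0293737993064321
side 0.55 [382. 258.] [111.  79. 134.] [0.5463 0.3909 0.0251] zmax 0.04264593576230068
top 0.76 [211. 224.] [101.  71. 115.] [0.6249 0.2685 0.0225] zmax 0.04199686607355797
top 0.67 [324. 377.] [209. 135. 153.] [ 0.321  -0.1244  0.0138] zmax 0.04185799218888499
top 0.62 [257. 220.] [99. 98. 98.] [0.5068 0.2868 0.0095] zmax 0.04077762480574534
wrist 0.8 [ 30. 114.] [121.  61. 154.] [0.5437 0.3827 0.0114] zmax 0.038970985220455605
wrist 0.57 [120. 354.] [103. 104. 110.] [0.5102 0.2839 0.0068] zmax 0.03898739731335298
```

```bash
cp $(ls -t pics/g*.png|head -1) pics/v6.png; python3 -c "
import cv2; cv2.imwrite('pics/v6.png',cv2.imread('pics/v6.png')[:400,150:640])"
```

```text
(no output)
```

View pics/v6.png

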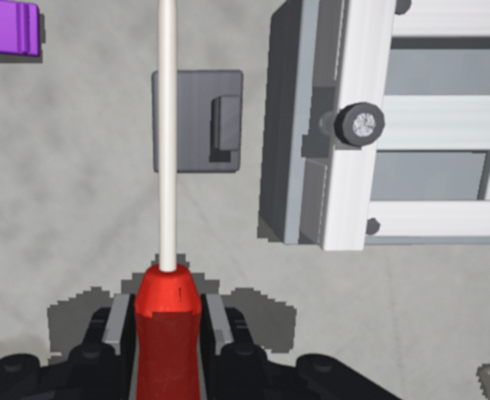

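The cap lies flat on the bench with its prong up at (200,120), clear of the dispenser. I'll lay the screwdriver down at y≈0.345, away from both the cap and the dispenser.

Request:
{"fn": "play_rows", "kwargs": {
  "steps": [
    [-0.015,0.01,0,0,0,0,0],
    [-0.03,0.02,0,0,0,0,0],
    [-0.043,0.027,0,0,0,0,0],
    [-0.043,0.027,0.015,0,0,0,0],
    [-0.043,0.027,0.03,0,0,0,0],
    [-0.043,0.027,0.042,0,0,0,0],
    [-0.043,0.027,0.049,0,0,0,0],
    [-0.043,0.027,0.052,0,0,0,0],
    [-0.043,0.027,0.052,0,0,0,0],
    [-0.043,0.027,0.052,0,0,0,0]
  ]
}}

```text
time_s: 13.3
position: [0.4148, 0.3446, -0.0216]
ee_rot: [0.708, -0.706, -0.0, -0.0]
force: [0.2, 0.4, -0.6]
grip_width: 0.0236
```

Request:
{"fn": "play_rows", "kwargs": {
  "steps": [
    [0,0,0,0,0,0,0.04],
    [0,0,0,0,0,0,0.06],
    [0,0,0,0,0,0,0.06],
    [0,0,0,0,0,0,0.06],
    [0,0,-0.01,0,0,0,0.06],
    [0,0,-0.04,0,0,0,0.06],
    [0,0,-0.08,0,0,0,0.06],
    [0,0,-0.12,0,0,0,0.06],
    [0,0,-0.16,0,0,0,0.06],
    [0,0,-0.16,0,0,0,0.06]
  ]
}}

```text
time_s: 14.3
position: [0.4161, 0.3455, 0.1432]
ee_rot: [0.708, -0.706, 0.0, -0.003]
force: [0.5, -0.1, -1.3]
grip_width: 0.0601
```

```bash
sed -i 's/wr4/wr7/' sd.py; python3 sd.py; python3 -c "
from h import *
go(.508,.179,.14,-89.6)"
```

```text
0.96 4451 [0.4073 0.3435 0.019 ] 0.024754395619413505
((437.2508239746094, 342.4495849609375), (24.526382446289062, 173.8489227294922), 89.633056640625)
handle 0.36233822 [350.5408 342.8457] [433.182  343.3683]
[array([187., 319.])]
go [ 0.4681 -0.0674 -0.062 ] [  0.01   0.02 -77.59] now [0.4143 0.3445 0.1381] yaw -89.89 t 14.45 F [ 0.2 -0.4 -0.8] grip 0.0595
go [ 0.1656 -0.0933 -0.0019] [ 0.02  0.01 -0.29] now [0.4143 0.3445 0.1381] yaw -89.89 t 14.45 F [ 0.2 -0.4 -0.8] grip 0.0595
```

The screwdriver lies flat and is released. I'll move over the tab.

Request:
{"fn": "play_rows", "kwargs": {
  "steps": [
    [0.03,-0.02,0,0,0,0,0.06],
    [0.07,-0.045,0,0,0,0,0.06],
    [0.11,-0.07,0,0,0,0,0.06],
    [0.15,-0.094,0,0,0,0,0.06],
    [0.166,-0.094,0,0,0,-0.3,0.06],
    [0.166,-0.094,0,0,0,-0.3,0.06],
    [0.166,-0.094,0,0,0,-0.3,0.06]
  ]
}}

```text
time_s: 15.15
position: [0.5083, 0.1793, 0.1374]
ee_rot: [0.71, -0.704, -0.001, 0.0]
force: [-0.5, 0.5, 0.7]
grip_width: 0.06
```

```bash
cat > tab.py <<'E'
from h import *
np.set_printoptions(precision=4,suppress=True)
p=snap("wrist"); w=cloud(p); s=p["st"]; save(p,"tab%d.png"%int(s["time_s"]*10))
t=np.where((np.abs(w[...,0]-.508)<.03)&(np.abs(w[...,1]-.185)<.04)&(np.abs(w[...,2]-.0835)<.004),1,0).astype(bool)
Q=w[t]; print("tab top",len(Q),np.percentile(Q,[2,50,98],axis=0) if len(Q) else "")
b=(np.abs(w[...,0]-.508)<.035)&(np.abs(w[...,1]-.245)<.03)&(np.abs(w[...,2]-.075)<.003)
print("bridge",b.sum(),np.percentile(w[b],[2,50,98],axis=0) if b.any() else "")
for r in finder.landmark_of(p,"shutter_tab")[:1]: print(r["p"],np.round(r["centre"]),ray(p,r["centre"],.084))
go(.508,.178,.034,-89.6)
E
python3 tab.py
```

```text
tab top 1291 [[0.4935 0.1722 0.0806]
 [0.511  0.1779 0.0825]
 [0.5273 0.1835 0.0839]]
bridge 2341 [[0.4745 0.2388 0.0723]
 [0.5135 0.2444 0.0736]
 [0.542  0.2513 0.075 ]]
0.81 [244. 319.] [0.5104 0.1774 0.084 ]
go [0.002  0.0003 0.1036] [0.05 0.02 0.1 ] now [0.5083 0.18   0.1376] yaw -89.5 t 15.25 F [ 0.1  0.4 -0.5] grip 0.0599
```

Request:
{"fn": "play_rows", "kwargs": {
  "steps": [
    [0.002,-0.001,0.03,0,0,0,0.06],
    [0.002,-0.001,0.06,0,0,0,0.06],
    [0.002,-0.001,0.08,0,0,0,0.06],
    [0.002,-0.001,0.095,0,0,0,0.06],
    [0.002,-0.001,0.103,0,0,0,0.06],
    [0.002,-0.001,0.103,0,0,0,0.06],
    [0.002,-0.001,0.103,0,0,0,0.06]
  ]
}}

```text
time_s: 15.95
position: [0.5101, 0.1772, 0.0356]
ee_rot: [0.71, -0.704, 0.0, -0.0]
force: [-0.2, -0.3, -0.2]
grip_width: 0.0603
```

Request:
{"fn": "play_rows", "kwargs": {
  "steps": [
    [0,0,0,0,0,0,0.04],
    [0,0,0,0,0,0,0.025],
    [0,0,0,0,0,0,0.015],
    [0,0,0,0,0,0,0],
    [0,0,0,0,0,0,0],
    [0,0,0,0,0,0,0],
    [0,0,0,0,0,0,0]
  ]
}}

```text
time_s: 16.65
position: [0.5102, 0.1788, 0.0357]
ee_rot: [0.71, -0.704, -0.001, -0.001]
force: [-2.3, 11.4, 8.3]
grip_width: 0.0106
```

```bash
python3 tab.py; python3 -c "
from h import *
p=snap('side');cv2.imwrite('pics/c8.png',np.hstack([cv2.imread(sorted(__import__('glob').glob('pics/tab*'))[-1])[:400,:480],cv2.resize(p['frame'][250:370,260:350,::-1],(300,400))]))"
```

```text
tab top 4259 [[0.4939 0.161  0.0801]
 [0.5157 0.1776 0.0826]
 [0.5276 0.1941 0.0868]]
bridge 5110 [[0.4873 0.2387 0.0723]
 [0.5198 0.2443 0.0736]
 [0.5421 0.2512 0.0761]]
0.57 [337. 316.] [0.5115 0.178  0.084 ]
go [0.0008 0.0022 0.0017] [-0.06  0.17  0.09] now [0.5102 0.1788 0.0357] yaw -89.51 t 16.75 F [-1.1 11.9  7.5] grip 0.0105
```

View pics/c8.png

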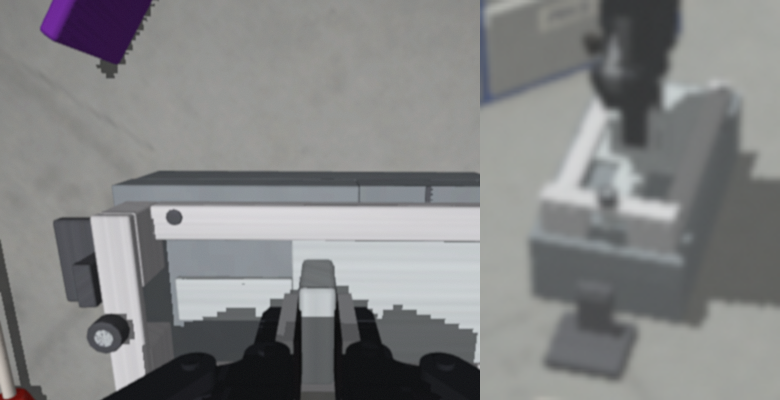

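The tab is gripped between the pads: left image around (318,300), opening 10.6 mm. I'll slide it toward +y in steps.

Request:
{"fn": "play_rows", "kwargs": {
  "steps": [
    [-0.003,0,0,0,0,0,0],
    [-0.006,0,0,0,0,0,0],
    [-0.009,0,0,0,0,0,0],
    [-0.012,0,0,0,0,0,0],
    [-0.015,0,0,0,0,0,0],
    [-0.018,0,0,0,0,0,0],
    [-0.02,0,0,0,0,0,0],
    [-0.022,0,0,0,0,0,0],
    [-0.022,0,0,0,0,0,0],
    [-0.022,0,0,0,0,0,0]
  ]
}}

```text
time_s: 17.8
position: [0.51, 0.1974, 0.0356]
ee_rot: [0.709, -0.705, 0.001, 0.0]
force: [-3.3, -8.5, 11.9]
grip_width: 0.0105
```

```bash
cat > fin.py <<'E'
from h import *
np.set_printoptions(precision=4,suppress=True)
p=snap("wrist"); w=cloud(p); s=p["st"]; save(p,"fin%d.png"%int(s["time_s"]*10))
t=(w[...,0]>.5215)&(w[...,0]<.527)&(w[...,1]>.15)&(w[...,1]<.232)&(np.abs(w[...,2]-.082)<.004)
Q=w[t]; print("tab far end y pct",len(Q),np.percentile(Q[:,1],[2,50,98]) if len(Q) else "")
for r in finder.landmark_of(p,"shutter_tab")[:1]: print(r["p"],ray(p,r["centre"],.084))
go(.51,.203,.035,-89.6)
E
python3 fin.py
```

```text
tab far end y pct 628 [0.1905 0.1963 0.2021]
0.82 [0.5116 0.1953 0.084 ]
go [-0.0056  0.      0.0007] [-0.02 -0.07 -0.05] now [0.5101 0.1974 0.0357] yaw -89.65 t 17.9 F [-1.8 -9.1 13.6] grip 0.0106
```

Opening is 18.6 mm by the TCP and 18.7 mm by the camera. About 6.4 mm remains.

Request:
{"fn": "play_rows", "kwargs": {
  "steps": [
    [-0.002,0,0,0,0,0,0],
    [-0.004,0,0,0,0,0,0],
    [-0.006,0,0,0,0,0,0],
    [-0.0067,0,0,0,0,0,0],
    [-0.0067,0,0,0,0,0,0],
    [-0.0067,0,0,0,0,0,0],
    [-0.0067,0,0,0,0,0,0]
  ]
}}

```text
time_s: 18.6
position: [0.51, 0.2038, 0.0357]
ee_rot: [0.709, -0.705, 0.001, 0.0]
force: [-2.5, -10.4, 12.8]
grip_width: 0.0104
```

```bash
python3 fin.py; python3 cap.py; python3 -c "
from h import *
g=cv2.imread(sorted(__import__('glob').glob('pics/fin*'))[-1]);p=snap('top')
cv2.imwrite('pics/c9.png',np.hstack([g[:400,:480],cv2.resize(p['frame'][190:330,170:290,::-1],(320,400))]))"
```

```text
tab far end y pct 616 [0.1969 0.2027 0.2085]
0.82 [0.5104 0.203  0.084 ]
go [0.0008 0.     0.0007] [-0.02 -0.09 -0.06] now [0.51   0.2038 0.0357] yaw -89.66 t 18.7 F [-3.4 -9.6 12.8] grip 0.0108
side 0.91 [330. 236.] [122.  87. 146.] [0.6267 0.2721 0.0148] zmax 0.04256886475056182
side 0.81 [348. 294.] [ 98. 100. 102.] [0.5063 0.2832 0.0108] zmax 0.04116582277608642
side 0.71 [382. 258.] [107.  71. 132.] [0.5469 0.3909 0.0265] zmax 0.04241087860619419
side 0.57 [236. 419.] [187. 121. 139.] [ 0.3218 -0.1301  0.0187] zmax 0.04351056955115027
top 0.49 [308. 345.] [162. 140. 131.] [ 0.3559 -0.0283  0.0774] zmax 0.10744876604264021
top 0.44 [323. 381.] [205. 133. 150.] [ 0.3208 -0.1245  0.014 ] zmax 0.04206701243598538
wrist 0.8 [ 26. 157.] [63. 27. 85.] [0.6137 0.2666 0.0245] zmax 0.03910671305988293
wrist 0.66 [260. 137.] [75. 76. 80.] [0.5154 0.2857 0.0071] zmax 0.03877291691066747
wrist 0.47 [190.   2.] [51. 27. 66.] [0.544  0.3563 0.0017] zmax 0.0049598506351222595
```

View pics/c9.png

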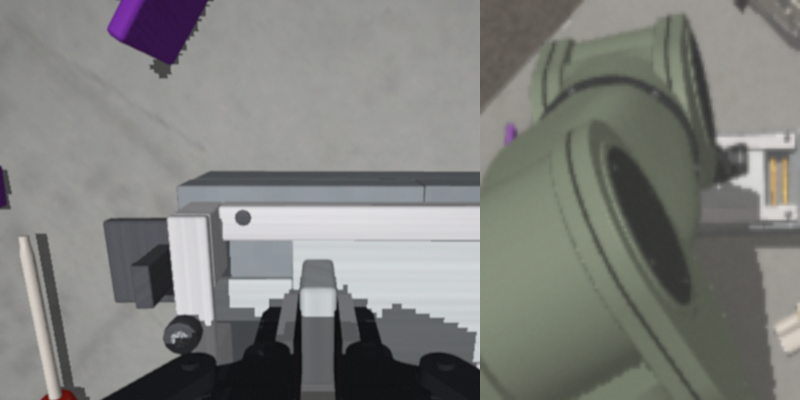

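The shutter is at 25.0 mm by the TCP (0.1788→0.2038) and 25.1 mm by the camera. The first-row pins show gold at right (778,180). The cap and screwdriver lie clear on the bench. I'm handing in.

```bash
python3 -c "
from bench import order
print(order.job_done())"
```

```text
the job is handed in; nothing more can be done
None
```

The job is handed in at about 18.7 s of robot time, with the shutter held by its tab at about half travel. No verdict was reported.

**What I did:** I levered the stop cap off with the screwdriver shank, and it fell flat on the bench clear of the dispenser. I laid the screwdriver down about 8 cm beyond the dispenser's end and let go of it. Then I gripped the tab and slid the shutter against the spring.

**Last checks:**

| Check | Result |
|---|---|
| Shutter opening, from the arm's position | 25.0 mm |
| Shutter opening, from the wrist camera | 25.1 mm |
| Force along the track | about 10 N, matching the spring at half travel |
| Pins | first row visible; second row not separately checked |
| Stop cap | on the bench, about 41 mm at its highest point |
| Screwdriver | flat and released, top at 25 mm (checked just after release) |

**What disagreed:** The first grasp of the screwdriver closed on air. The wrist camera showed that the real fingertips end about 30 mm short of the reported TCP. I corrected for this from then on, and that failed grasp moved nothing.

I did not re-measure the lock cylinder, tape roll or oil bottle at the end. The arm passed clear of them and I noticed no contact.

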